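# Unlock, switch on and tare the oyster scale

### The job

Get the bench scale ready for weighing oysters, with its empty dish left standing on the pan: first push the metal transit-lock tab on the scale's front ledge all the way to the other end of its slot, then switch the scale on by pressing down the raised far end of the large rocker on the switch box until it is fully over, and then press the long tare bar on the console fully down, hold it there for about a second and let it come up. Only push and press: leave the small rocker, the small square key, the dish and everything standing about where they are.

Things in the scene. Friction and masses are not known exactly. Their poses are not given: they have to be found in the camera images.
- scale: bench scale, fixed, grey, 240 (x) x 190 (y) x 40 mm high, round steel pan of 140 mm diameter whose top is 55 mm up. Origin on the bench under its centre; x points from its front ledge (nearest the robot) to the pan, y to its left, z up
- lock_top (a point): middle of the top of the transit-lock tab, a bare metal block 22 (scale x) x 12 (scale y) x 18 mm tall on the scale's flat, 40 mm high front ledge, 39 mm in front of the pan's rim; its top is 59.5 mm above the bench. Slides along a dark 46 mm slot that runs along scale y. Locked, it stands at the slot's right-hand (scale -y) end; the free end is at scale +y. Moves with the tab
- lock (a joint): travel of the tab, m: about 0 locked, 0.030 at its stop at the free end of the slot (towards scale +y). Slides against about 2 N of friction and stays where it is left
- switchbox: switch box, fixed, grey, 130 x 150 mm, 50 mm high, with two white rockers lying along its x axis side by side and two round outlets behind them. Origin on the bench under its centre; x points away from the robot, y to its left, z up. Large rocker pivot at (-15, 33, 55) mm, small rocker pivot at (-15, -42, 55) mm
- main_far (a point): point on the upper face of the large rocker (48 x 28 mm, slab 10 mm thick), 7 mm from its far (+x) end and in the middle of its width. Moves with the rocker: about 64 mm above the bench when off, 56 mm when on
- main (a joint): angle of the large rocker (the scale's supply), rad: about 0 off (far end up by 0.22 rad), 0.44 on (far end down by 0.22 rad, at its stop). Turned by pressing down on its raised far half, 1 to 4 N; stays where it is left
- lamp (a joint): angle of the small rocker (30 x 16 mm, a lamp's switch), same sense; about 0, off, and must stay off
- console: read-out console of the scale, fixed, grey, 130 x 160 mm, 45 mm high, with a dark display window at its far side and two white keys in front of it. Origin on the bench under its centre; x points away from the robot, y to its left, z up
- tare_top (a point): centre of the top of the long tare bar, 22 (console x) x 60 (console y) mm, its top 53 mm above the bench when up; at (-30, 22, 53) mm on the console. Moves with the bar
- tare (a joint): travel of the tare bar, m: 0 up, 0.005 fully down at its stop; sprung, 1.2 N to start and 3.6 N fully down; comes up when released
- units (a joint): travel of the small square units key (20 x 20 mm, at (-30, -52, 53) mm on the console), m: 0 up, 0.005 down; to be left alone
- dish: loose white weighing dish, 84 mm across, 18 mm high, empty, standing on the scale's pan; origin under its centre. Stays there
- oyster1: loose oyster shell, about 85 x 66 x 22 mm, on the pad in front of the scale; origin under its broad part. Bystander
- oyster2: loose oyster shell, about 77 x 60 x 20 mm, at the back of the bench. Bystander
- vial: loose upright capped clear vial, 26 mm across, 70 mm high, between the scale and the unit on its left; origin under its centre. Bystander
- weight: loose brass check weight with a knob, 28 mm across, 43 mm high, between the scale and the unit on its right; origin under its centre. Bystander
- beaker: loose glass beaker, 68 mm across, 85 mm high, at the back; origin under its centre. Bystander
- scraper: loose flat spatula, 170 mm long, lying at the front right. Bystander
Things that resemble listed ones, but are neither listed nor needed, are in the scene too. Several things have the shape of the dish; the one meant has the colours described above.

How it is judged:
By the outcome, as a careful person would: the job done as asked, in the order asked, and still so for the second after the job is handed in, with the robot touching nothing.
It also fails if it takes over 54 s, if anything falls off the work surface, if the arm or the gripper's body presses on something with over 40 N, if the wrist force passes 120 N, or if a joint passes its speed limit or range.

### The arm

A 6-joint arm with a two-finger parallel gripper is mounted at the origin on the work surface. World frame = base frame: x ahead of the robot, y to its left, z up, the work surface at z = 0. Lengths are in m, angles in rad, forces in N, time in s.
With the tool pointing down it reaches from about 0.35 to 0.775 m from the base axis. Payload 5.5 kg.
Tool frame: the origin (TCP) lies midway between the tips of the shut fingers; the grasp point (between the pads) lies 19 mm behind it; z points along the fingers, y is the line along which they close (so a half turn about z gives the same grasp; the last joint's range is limited). The gripper opens to 85 mm and grips with 20 to 120 N. Pads are 22 mm wide; open, the fingers measure 114 mm over their backs; the gripper's body (76 mm by 85 mm) begins 54 mm behind the grasp point. The pads swing forward as they close: fully open they stand 13 mm farther back than shut.
Start: joints at [-1.257, 0.313, 0.046, 1.304, 0, 1.431], TCP at [0.252, -0.517, 0.231] pointing down, gripper open.
Joint ranges: [-2.76, 2.76], [-0.86, 1.69], [-1.03, 1.26], [-2.2, 2.34], [-1.47, 1.5], [-3.14, 3.14]. Speed limits (rad/s): [2.57, 2.57, 3.14, 3.14, 3.14, 3.14].

### API

Orientations are given as a unit quaternion [w, x, y, z].
In Python, from workcell import get_state, read_camera, camera_info, hand_in, recognise gives the robot as it stands.
- The arm moves only by the tool arm_command, never from a script. Its argument "moves" is one flat list of numbers, 7 for each row, row after row: the opening, from -1 (shut) to 1 (fully open), then the shift along the tool's x, y, z in mm, then the turn, a rotation vector about the tool's x, y, z in rad. A call has 1 to 8 rows; each row shifts and turns the commanded pose from where the row before left it, along the tool's axes as they then stand; what a row does not reach is not made up. A row lasts 1/8 s, in which the tool goes at most 62.5 mm and 10.7 degrees, less where a joint would pass 70% of its speed; a pose out of reach is approached as far as the arm can. A call with a gripper value outside its range is refused whole. The fingers move at their own pace and stop on an object; "newtons" is the grip in N (left out, the last holds). Time passes only in rows, so rows that do not move let the fingers close. It gives the time, the measured TCP pose, the force, the opening and the grip force at its end, in the units of the state.
- get_state(): the state, without advancing time (a new reading comes with each control period).
- read_camera(name): name is "scene" or "top" or "wrist"; returns (picture, depth): 400x640x3 uint8, blue, green, red; 400x640 float32, m along the optical axis (not along the pixel's ray), 0 where there is no reading.
- camera_info(name): a dict with "fovy" (degrees; the focal length in pixels is half the picture's height over the tangent of half this angle, whatever the lens; pixels are square), "cx", "cy" (the principal point, pixels), "eye" and "orientation" of the camera in the world; the wrist camera has in their place "tool_from_camera" (4x4, takes a point from camera to tool coordinates, whose origin is the TCP and whose axes are the flange's). Camera axes: x right, y down, z forward; pixel columns grow to the right and rows downward; lengths in m; the calibration is good to about 2 mm. A picture is of the moment at which its call begins: read the wrist's pose just before it. camera_info takes no time and is no camera call.
- hand_in(): hands the job in; it is judged then, once.
Trained networks look in the newest picture that a camera, given by its name, has taken for a name from the list of things; names that differ only in an ending like _2 or _b are one class to them, and where a whole thing is asked for, a point or a joint stands for the part that bears it (a point fixed in the world has none). Each returns a list of dicts, best first, with "confidence" (0 to 1); they miss things now and then, are a little off and sometimes report something else, mostly with a low value. They report only what shows in the picture. A call takes as long as a camera call. They do not tell look-alikes from the thing itself.
- recognise(camera, label): "point" ([column, row] in pixels, amid what is visible of it).
The state is a dict: "clock": time; "joint_pos": joint angles; "qvel": joint speeds; "tau": joint torques, N m; "tcp_pos": TCP position; "orientation": TCP orientation; "wrist_force": force on the tool from outside, world axes, zero at the start; "ft_torque": the same for the moment, N m; "finger_gap": finger opening in m; "grip_force": force on a finger pad.
Only numpy, scipy, OpenCV 4.12 (cv2) and the standard library are available. Lean on these libraries where they do the work, as an engineer would, in place of code of your own. Each camera call takes 0.05 s, during which the arm holds its last target. There are 200 camera calls.

## Working session

There is one attempt and no reset: what is moved stays moved. The work goes in short steps, Python scripts to look and compute and a tool call to move; the robot and the scene stay as the last step left them, time stands still between calls to the robot, and variables do not carry over. Pictures are saved under pics/ and viewed, at most 10 in all, crops included, and the job is handed in when it is done.

Besides the shell and the picture viewer there is one more tool, called as name(argument=value, ...) on one line, values as JSON. arm_command: Moves the arm, as the interface text tells. Its arguments: {"type":"object","properties":{"moves":{"type":"array"},"newtons":{"type":"number"}},"required":["moves"]}

```bash
mkdir -p pics; ls
cat > h.py <<'E'
import numpy as np, cv2
from scipy.spatial.transform import Rotation as R
from workcell import *
def rot(q): return R.from_quat([q[1],q[2],q[3],q[0]]).as_matrix()
def cam(n):
    c=camera_info(n); f=200/np.tan(np.radians(c["fovy"])/2)
    if n=="wrist":
        s=get_state(); T=np.eye(4); T[:3,:3]=rot(s["orientation"]); T[:3,3]=s["tcp_pos"]; T=T@np.array(c["tool_from_camera"])
    else:
        T=np.eye(4); o=np.array(c["orientation"]); T[:3,:3]=rot(o) if o.size==4 else o; T[:3,3]=c["eye"]
    return f,c["cx"],c["cy"],T
def pix2w(C,u,v,d):
    f,cx,cy,T=C; return (T@np.array([(u-cx)/f*d,(v-cy)/f*d,d,1]))[:3]
def pixz(C,u,v,z):
    f,cx,cy,T=C; r=T[:3,:3]@np.array([(u-cx)/f,(v-cy)/f,1]); return T[:3,3]+r*(z-T[2,3])/r[2]
def w2pix(C,p):
    f,cx,cy,T=C; q=T[:3,:3].T@(np.array(p)-T[:3,3]); return np.array([cx+f*q[0]/q[2],cy+f*q[1]/q[2]])
E
python3 - <<'E'
from h import *
s=get_state(); print(s["clock"],s["tcp_pos"],s["orientation"])
C=cam("top"); im,d=read_camera("top"); cv2.imwrite("pics/top.png",im); np.savez("top.npz",im=im,d=d)
print(camera_info("top"))
for l in ["lock_top","main_far","tare_top","main","tare","lamp","units","dish","scale","switchbox","console","vial","weight"]:
    for r in recognise("top",l)[:3]:
        u,v=r["point"]; dd=d[int(v),int(u)]
        print(l,round(r["confidence"],2),np.round([u,v]),np.round(pix2w(C,u,v,dd),3) if dd else 0)
E
```

```text
pics
0.0 [ 0.25188647 -0.51633021  0.23040418] [-9.16336166e-04  9.74372943e-01  2.24936701e-01 -8.95744050e-05]
{'fovy': 45.917900620738116, 'cx': 315.1468047052489, 'cy': 199.10527461606893, 'eye': array([ 0.42733883, -0.01468309,  1.22190155]), 'orientation': array([ 0.04757547, -0.69823768,  0.71367829, -0.02939414])}
lock_top 0.66 [414. 126.] [ 0.744 -0.246  0.016]
lock_top 0.58 [329. 209.] [ 0.53  -0.02   0.058]
lock_top 0.49 [323. 183.] [ 0.595 -0.006  0.054]
main_far 0.81 [166. 214.] [0.526 0.385 0.061]
tare_top 0.76 [442. 214.] [ 0.51  -0.298  0.052]
main 0.63 [170. 215.] [0.524 0.376 0.061]
tare 0.68 [442. 214.] [ 0.512 -0.3    0.05 ]
lamp 0.45 [199. 213.] [0.528 0.304 0.061]
units 0.58 [187. 207.] [0.545 0.339 0.047]
dish 0.94 [366. 280.] [ 0.352 -0.108  0.008]
dish 0.84 [323. 156.] [ 0.663 -0.007  0.058]
dish 0.84 [250. 246.] [0.442 0.187 0.005]
scale 0.64 [323. 186.] [ 0.587 -0.006  0.053]
switchbox 0.76 [185. 208.] [0.541 0.342 0.048]
vial 0.43 [252. 187.] [0.589 0.171 0.067]
weight 0.63 [391. 188.] [ 0.58  -0.177  0.044]
```

Run:
```python
from h import *
im=np.load("top.npz")["im"]
cv2.imwrite("pics/crop.png",cv2.resize(im[110:300,120:510],None,fx=2.05,fy=2.05,interpolation=cv2.INTER_CUBIC))
cv2.imwrite("pics/lockcrop.png",cv2.resize(im[130:230,260:390],None,fx=6,fy=6,interpolation=cv2.INTER_CUBIC))
```

```text
(no output)
```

View pics/crop.png

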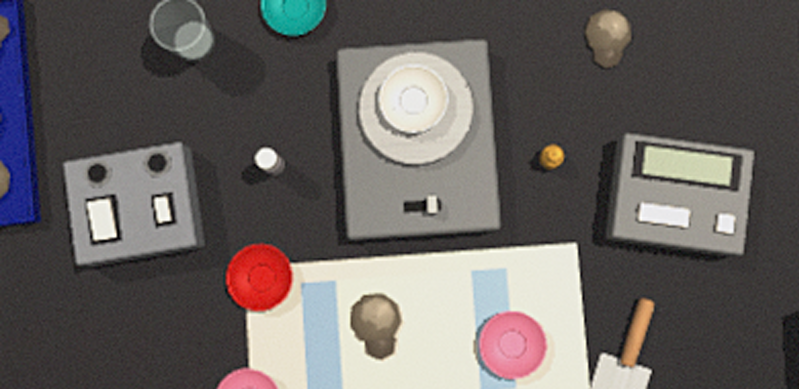

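View pics/lockcrop.png

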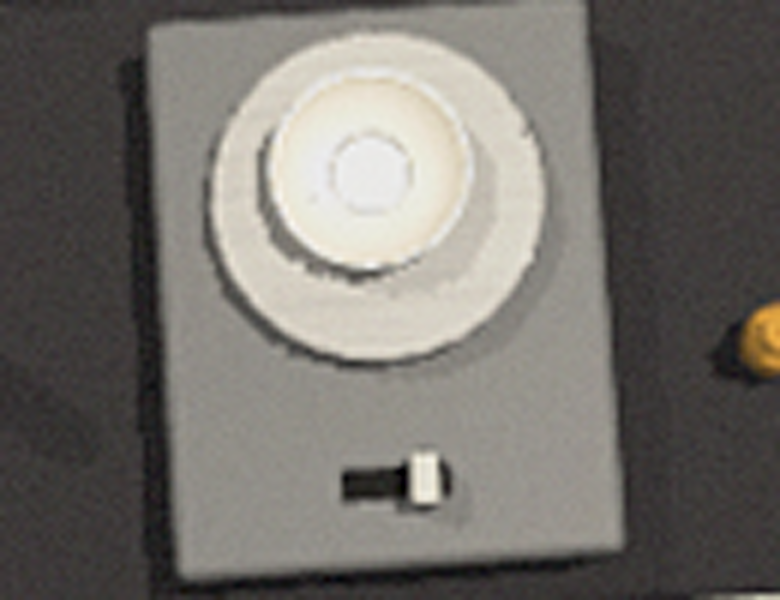

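The view shows the scale mid-picture. The bare tab is at full-image (331,210), at the right (-y) end of its slot, with the white dish on the pan at about (322,159). The switch box is on the left, with its large rocker at (170,217) and small rocker at (199,212). The console is on the right, with its tare bar at (444,215) and units key at (474,219). The other dishes are red, pink or teal, so they aren't the one meant.

Run:
```python
from h import *
C=cam("top"); z=np.load("top.npz"); im,d=z["im"],z["d"]
def P(n,u,v,h): p=pixz(C,u,v,h); print(n,np.round(p,4)); return p
a=P("slot L",260+342/6,130+484/6,.040)
cs=[P("sc",260+u/6,130+v/6,.040) for u,v in [(150,25),(585,3),(622,548),(182,578)]]
c=np.mean(cs,0); x=(cs[0]+cs[1]-cs[2]-cs[3]); y=cs[0]+cs[3]-cs[1]-cs[2]
print("scale c",c,np.degrees(np.arctan2(x[1],x[0])),np.degrees(np.arctan2(-y[0],y[1])))
P("tab",260+425/6,130+478/6,.0595)
g=im.min(2)
for n,(u,v),h in [("tare",(444,215),.053),("units",(474,219),.053),("main",(170,217),.0605),("lamp",(199,212),.06),("tab",(331,210),.0595)]:
    m=(g>165).astype(np.uint8); k,lab,st,ce=cv2.connectedComponentsWithStats(m); l=lab[v,u]
    (cu,cv_),sz,an=cv2.minAreaRect(np.argwhere(lab==l)[:,::-1].astype(np.float32))
    p=P(n,*ce[l],h); print(l,st[l][2:],np.round(ce[l],1),np.round(sz,1),an,"depth z",np.round(pix2w(C,*ce[l],d[int(round(ce[l][1])),int(round(ce[l][0]))])[2],4))
s=get_state();print(s["clock"],np.degrees(R.from_matrix(rot(s["orientation"])).as_euler("ZYX")))
```

```text
slot L [0.5276 0.0104 0.04  ]
sc [0.7261 0.0883 0.04  ]
sc [ 0.7306 -0.0973  0.04  ]
sc [ 0.4982 -0.1057  0.04  ]
sc [0.4897 0.078  0.04  ]
scale c [ 0.61114552 -0.00917887  0.04      ] 2.2728978119854286 2.0190048034144046
tab [ 0.5277 -0.0243  0.0595]
tare [ 0.5108 -0.3018  0.053 ]
41 [ 25  13 224] [443.6 214.2] [24.5  9.1] 8.530765533447266 depth z 0.0533
units [ 0.4988 -0.3748  0.053 ]
45 [ 9 10 76] [473.8 218.3] [9. 8.] 90.0 depth z 0.053
main [0.519  0.3774 0.0605]
39 [ 14  20 206] [169.3 216.8] [19.1 10.8] 79.69515228271484 depth z 0.0582
lamp [0.53   0.3036 0.06  ]
40 [ 8 13 73] [198.9 211.7] [12.2  5.9] 78.69007110595703 depth z 0.0575
tab [ 0.529  -0.0235  0.0595]
38 [ 4  9 35] [330.5 209.1] [8. 3.] 90.0 depth z 0.0538
0.7 [2.59999275e+01 1.60553810e-03 1.79990872e+02]
```

arm_command(moves=[-1,0,0,0,0,0,0.14,-1,0,0,0,0,0,0.14,-1,0,0,0,0,0,0.139,-1,29,-43,0,0,0,0,-1,29,-44,0,0,0,0,-1,29,-43,0,0,0,0,-1,29,-44,0,0,0,0,-1,29,-43,0,0,0,0], newtons=40)

```text
clock: 1.7
tcp_pos: [0.3901, -0.2935, 0.2315]
orientation: [0.0, 1.0, 0.017, 0.0]
wrist_force: [0.6, -0.4, 0.2]
finger_gap: 0.0
grip_force: 0.0
```

arm_command(moves=[-1,29,-43,0,0,0,0,-1,29,-44,0,0,0,0,-1,29,-43,5,0,0,0,-1,29,-44,5,0,0,0,-1,29,-43,5,0,0,0,-1,0,0,5,0,0,0,-1,0,0,0,0,0,0])

```text
clock: 2.58
tcp_pos: [0.5263, -0.0729, 0.2108]
orientation: [0.0, 1.0, 0.018, -0.001]
wrist_force: [-0.4, 0.2, 0.1]
finger_gap: 0.0002
grip_force: 0.0
```

Run:
```python
from h import *
C=cam("wrist"); im,d=read_camera("wrist"); s=get_state()
print(s["clock"],s["tcp_pos"],np.degrees(R.from_matrix(rot(s["orientation"])).as_euler("ZYX")),s["finger_gap"],C)
np.savez("w1.npz",im=im,d=d)
for h in [(.528,-.024,.0595)]: print(w2pix(C,h))
for r in recognise("wrist","lock_top"): print(r, pixz(C,*r["point"],.0595))
cv2.imwrite("pics/w1.png",im)
```

```text
2.625 [ 0.52629579 -0.07348587  0.21114832] [1.96806672e+00 3.93947184e-02 1.79990078e+02] -0.00021535062093075864 (np.float64(310.6622446914431), 316.91919957127635, 204.40433753505638, array([[ 3.39371011e-02, -9.63332592e-01, -2.66155199e-01,
         5.93051941e-01],
       [-9.99423971e-01, -3.27124082e-02, -9.03466605e-03,
        -7.11371748e-02],
       [-3.18923000e-06,  2.66308496e-01, -9.63887849e-01,
         3.53430182e-01],
       [ 0.00000000e+00,  0.00000000e+00,  0.00000000e+00,
         1.00000000e+00]]))
[265.88434777 186.65539782]
{'point': [268.5, 183.0], 'confidence': 0.71} [ 0.531685   -0.02655328  0.0595    ]
{'point': [423.3, 124.9], 'confidence': 0.37} [ 0.59077378 -0.16879604  0.0595    ]
```

View pics/w1.png

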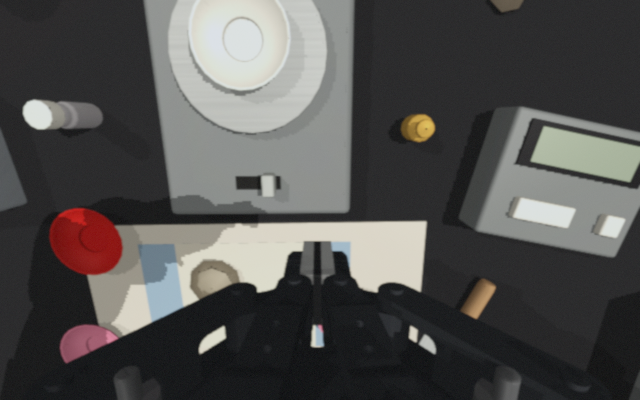

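The wrist view shows the tab at (267,185), at the right end of the dark slot, which spans about columns 237–281. It also shows the tare bar at (543,213) and the units key at (610,226).

Run:
```python
from h import *
C=cam("wrist"); z=np.load("w1.npz"); im,d=z["im"],z["d"]
s=get_state(); print(w2pix(C,s["tcp_pos"]))
for n,u,v,h in [("slotL",237,183,.040),("slotR",281,183,.04),("tab",267,184.5,.0595),("tare",543,213,.053),("units",611,226,.053)]: print(n,np.round(pixz(C,u,v,h),4))
print(np.round(d[176:198:3,255:285:3],3))
c=im[160:210,220:300]; cv2.imwrite("pics/w1c.png",cv2.resize(c,None,fx=8,fy=8,interpolation=cv2.INTER_CUBIC))
```

```text
[315.90192566 257.16242579]
slotL [0.5268 0.0079 0.04  ]
slotR [ 0.5282 -0.0374  0.04  ]
tab [ 0.5303 -0.026   0.0595]
tare [ 0.5084 -0.3042  0.053 ]
units [ 0.4967 -0.377   0.053 ]
[[0.316 0.317 0.297 0.298 0.297 0.297 0.303 0.316 0.317 0.318]
 [0.317 0.316 0.297 0.298 0.298 0.298 0.304 0.317 0.317 0.318]
 [0.319 0.318 0.3   0.298 0.299 0.298 0.303 0.317 0.319 0.318]
 [0.318 0.318 0.299 0.3   0.3   0.3   0.302 0.319 0.319 0.32 ]
 [0.319 0.318 0.301 0.301 0.3   0.3   0.303 0.319 0.321 0.32 ]
 [0.32  0.321 0.303 0.301 0.301 0.299 0.302 0.321 0.321 0.321]
 [0.32  0.323 0.322 0.303 0.303 0.301 0.304 0.322 0.323 0.322]
 [0.323 0.323 0.322 0.323 0.324 0.322 0.322 0.322 0.324 0.323]]
```

View pics/w1c.png

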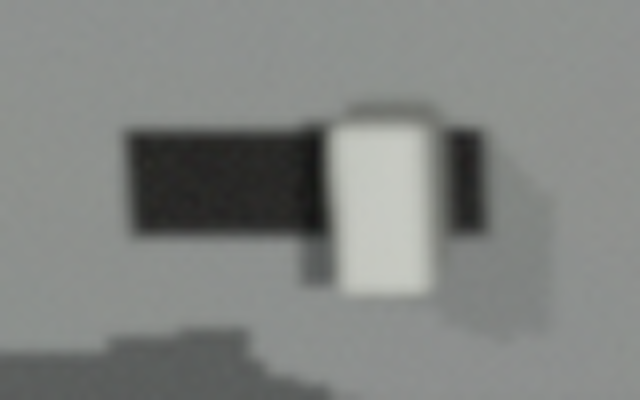

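arm_command(moves=[-1,3,0,50,0,0,0,-1,0,0,50,0,0,0,-1,0,0,40,0,0,0,-1,0,0,15,0,0,0,-1,0,0,8,0,0,0,-1,0,0,0,0,0,0])

```text
clock: 3.42
tcp_pos: [0.5305, -0.0735, 0.0492]
orientation: [0.0, 1.0, 0.017, 0.001]
wrist_force: [-0.4, -0.6, 0.0]
finger_gap: -0.0001
grip_force: 0.0
```

arm_command(moves=[-1,0,-8,0,0,0,0,-1,0,-8,0,0,0,0,-1,0,-8,0,0,0,0,-1,0,-6,0,0,0,0,-1,0,-5,0,0,0,0,-1,0,-5,0,0,0,0,-1,0,0,0,0,0,0])

```text
clock: 4.3
tcp_pos: [0.5285, -0.0325, 0.0484]
orientation: [-0.0, 1.0, 0.018, 0.0]
wrist_force: [-0.5, -0.7, 0.4]
finger_gap: 0.0
grip_force: 0.2
```

arm_command(moves=[-1,0,-4,0,0,0,0,-1,0,-4,0,0,0,0,-1,0,-4,0,0,0,0])

```text
clock: 4.68
tcp_pos: [0.528, -0.0208, 0.0483]
orientation: [0.0, 1.0, 0.017, 0.0]
wrist_force: [-1.0, -1.5, 0.6]
finger_gap: -0.0
grip_force: 1.1
```

Run:
```python
from h import *
C=cam("wrist"); im,d=read_camera("wrist"); s=get_state(); print(s["tcp_pos"],s["wrist_force"])
print(w2pix(C,s["tcp_pos"]),w2pix(C,(.528,.003,.0595)))
cv2.imwrite("pics/w2.png",cv2.resize(im[100:300,190:450],None,fx=3,fy=3))
```

```text
[ 0.5279572  -0.02035283  0.04830602] [ 0.23163584 -1.71721329  0.02734389]
[314.93910265 257.22750355] [264.53583111 265.96188505]
```

View pics/w2.png

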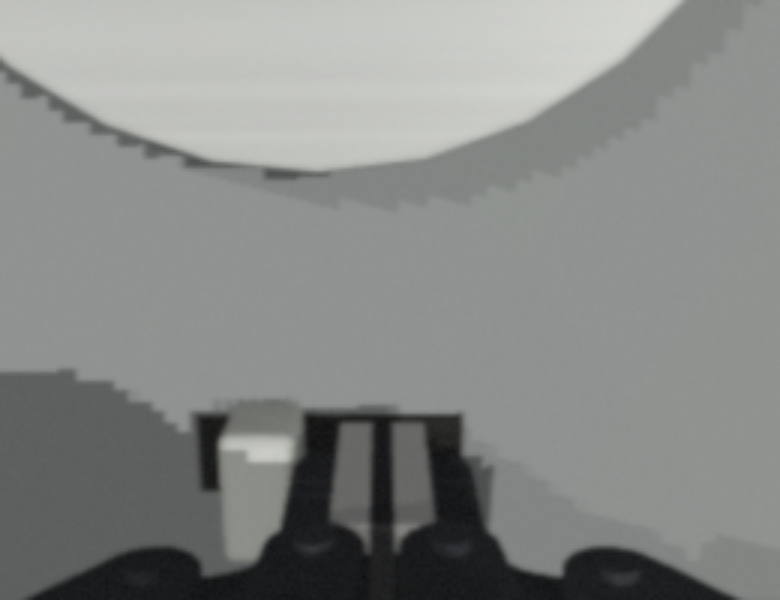

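The tab (crop (260,460)) is against the finger and has a few mm of slot left on its left side.

arm_command(moves=[-1,0,-2,0,0,0,0,-1,0,-2,0,0,0,0])

```text
clock: 4.97
tcp_pos: [0.5278, -0.0169, 0.0483]
orientation: [0.0, 1.0, 0.017, -0.0]
wrist_force: [-0.3, -2.2, 1.2]
finger_gap: 0.0002
grip_force: 1.1
```

arm_command(moves=[-1,0,-2,0,0,0,0,-1,0,-1,0,0,0,0])

```text
clock: 5.22
tcp_pos: [0.5278, -0.0158, 0.0484]
orientation: [0.002, 1.0, 0.017, -0.0]
wrist_force: [-1.6, -9.6, 1.6]
finger_gap: -0.0001
grip_force: 4.8
```

arm_command(moves=[-1,0,-2,0,0,0,0,-1,0,0,0,0,0,0])

```text
clock: 5.48
tcp_pos: [0.5278, -0.0155, 0.0484]
orientation: [0.004, 1.0, 0.016, -0.0]
wrist_force: [-1.1, -13.8, 0.2]
finger_gap: -0.0002
grip_force: 6.6
```

arm_command(moves=[-1,0,8,0,0,0,0,-1,0,8,0,0,0,0,-1,0,0,-50,0,0,0,-1,0,0,-50,0,0,0,-1,-3,-30,-40,0,0,0,-1,-3,-55,-10,0,0,0,-1,-3,-55,0,0,0,0,-1,-3,-55,0,0,0,0])

```text
clock: 6.48
tcp_pos: [0.5109, 0.1345, 0.1988]
orientation: [-0.015, 0.999, 0.045, -0.001]
wrist_force: [1.5, 0.5, -0.2]
finger_gap: -0.0005
grip_force: 0.0
```

arm_command(moves=[-1,-3,-55,0,0,0,0,-1,-3,-55,0,0,0,0,-1,0,-50,0,0,0,0,-1,0,0,0,0,0,-0.113,-1,0,0,0,0,0,0,-1,0,0,0,0,0,0])

```text
clock: 7.22
tcp_pos: [0.4984, 0.2116, 0.2063]
orientation: [-0.045, 0.987, 0.156, -0.003]
wrist_force: [0.2, 0.5, 0.3]
finger_gap: -0.0
grip_force: 0.0
```

Run:
```python
from h import *
C=cam("wrist"); im,d=read_camera("wrist"); s=get_state(); print(s["clock"],s["tcp_pos"],s["wrist_force"],np.degrees(R.from_matrix(rot(s["orientation"])).as_euler("ZYX")))
for l in ["main_far","main","lamp"]:
    for r in recognise("wrist",l)[:2]:
        u,v=r["point"]; print(l,r, pix2w(C,u,v,d[int(v),int(u)]))
print(w2pix(C,(.519,.377,.06)))
np.savez("w3.npz",im=im,d=d)
cv2.imwrite("pics/w3.png",im)
C=cam("top"); im,d=read_camera("top"); cv2.imwrite("top2.png",im)
```

```text
7.275 [0.49845305 0.21143544 0.20634878] [ 0.7329449  -0.81621384 -0.75370587] [  18.00014623   -0.47617162 -174.83859016]
main_far {'point': [173.5, 113.0], 'confidence': 0.75} [0.52258215 0.3746829  0.05939174]
main_far {'point': [401.1, 114.6], 'confidence': 0.37} [0.58440677 0.17695875 0.07104025]
main {'point': [171.4, 116.7], 'confidence': 0.79} [0.51873596 0.37572329 0.05992911]
lamp {'point': [245.4, 130.4], 'confidence': 0.82} [0.52864708 0.30504738 0.05970248]
lamp {'point': [174.7, 111.8], 'confidence': 0.58} [0.52431318 0.37259991 0.0615819 ]
[170.12158013 115.98616048]
```

View pics/w3.png

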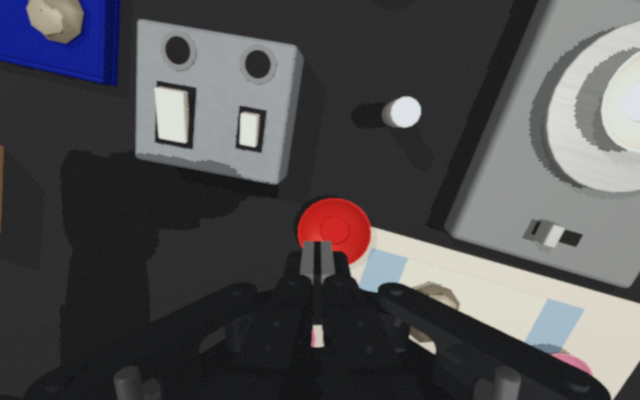

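The wrist view shows the large rocker at (172,115) and the small one at (249,129). The tool came up short and tilted, so I'll check the joints and the tab's position.

Run:
```python
from h import *
s=get_state(); print(s["clock"],np.round(s["joint_pos"],3),np.round(s["qvel"],3),s["tcp_pos"],s["orientation"])
C=cam("top"); im=cv2.imread("top2.png"); z0=np.load("top.npz")["im"]
m=(im.min(2)>140).astype(np.uint8)[200:216,312:342]; k,l,st,ce=cv2.connectedComponentsWithStats(m)
for i in range(1,k): 
    print(st[i],ce[i]+[312,200],pixz(C,*(ce[i]+[312,200]),.0595))
for (u,v) in [(170,217),(322,156),(252,187),(391,188)]: print(cv2.norm(im[v-12:v+12,u-12:u+12],z0[v-12:v+12,u-12:u+12],cv2.NORM_L1)/1728)
```

```text
7.475 [ 0.202  0.25  -0.104  1.219  0.09   3.028] [ 0.001 -0.001 -0.001  0.001 -0.001 -0.003] [0.49849041 0.21135411 0.20640084] [-0.04507688  0.98658617  0.15686865 -0.00283249]
[18  0  3  4  6] [330.83333333 201.33333333] [ 0.54833573 -0.02474708  0.0595    ]
[  5   0  25  16 129] [329.79069767 208.49612403] [ 0.53061132 -0.02174652  0.0595    ]
[28  0  2  2  3] [340.66666667 200.33333333] [ 0.55025753 -0.04910827  0.0595    ]
[0 2 1 1 1] [312. 202.] [0.54775823 0.02189473 0.0595    ]
[8 2 1 1 1] [320. 202.] [0.54729913 0.00208693 0.0595    ]
[14  2  1  2  2] [326.  202.5] [ 0.54571183 -0.01272856  0.0595    ]
[2 7 1 1 1] [314. 207.] [0.53521446 0.01719152 0.0595    ]
[ 0 10  2  6  7] [312.71428571 212.57142857] [0.52147048 0.02064654 0.0595    ]
55.442129629629626
1.2181712962962963
3.4166666666666665
3.658564814814815
```

```bash
cat >> h.py <<'E'
def rel(yawdeg,p,n=1):
    s=get_state(); A=rot(s["orientation"]); B=R.from_euler("z",yawdeg,degrees=True).as_matrix()@np.diag([1,-1,-1])
    print("t",s["clock"],"rotvec",np.round(R.from_matrix(A.T@B).as_rotvec()/n,4),"shift after turn mm",np.round(B.T@(np.array(p)-s["tcp_pos"])*1000,1))
E
python3 - <<'E'
from h import *
rel(98.5,(.541,.380,.12),8)
z=np.load("w3.npz"); im=z["im"]; C=cam("wrist")
for n,u,v,h in [("tab",553,237,.0595),("slotL",527,225,.04),("slotR",580,238,.04)]: print(n,pixz(C,u,v,h))
cr=lambda a,x,y:cv2.resize(a[y:y+50,x:x+80],None,fx=8,fy=8,interpolation=cv2.INTER_CUBIC)
cv2.imwrite("pics/w3c.png",np.hstack([cr(im,510,210)[:,:400],cr(im,150,75)[:,:400]]))
E
```

```text
t 7.475 rotvec [-0.0086 -0.0088 -0.1753] shift after turn mm [160.5  67.   86.4]
tab [0.52627227 0.00256482 0.0595    ]
slotL [0.5266974  0.01668881 0.04      ]
slotR [ 0.53125137 -0.0358833   0.04      ]
```

View pics/w3c.png

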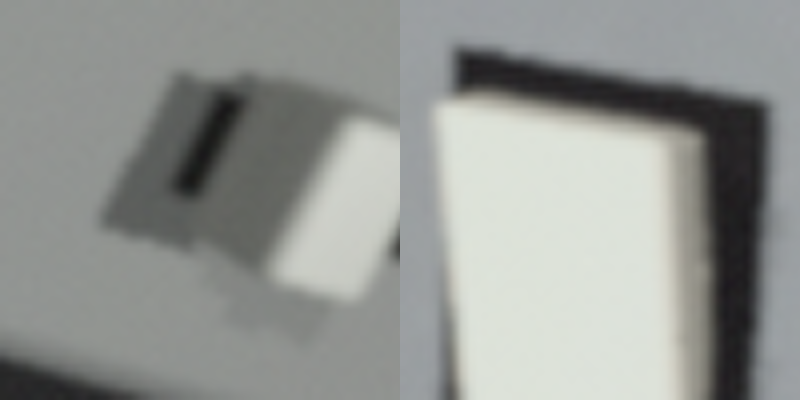

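The tab has moved about 29 mm and has only a thin sliver of slot left at the free end, the same gap as it had when locked, so it's at its stop. Next I turn the wrist.

arm_command(moves=[-1,0,0,0,-0.009,-0.009,-0.175,-1,0,0,0,-0.009,-0.009,-0.175,-1,0,0,0,-0.009,-0.009,-0.175,-1,0,0,0,-0.009,-0.009,-0.175,-1,0,0,0,-0.009,-0.009,-0.175,-1,0,0,0,-0.009,-0.009,-0.175,-1,0,0,0,-0.009,-0.009,-0.175,-1,0,0,0,-0.009,-0.009,-0.175])

```text
clock: 8.48
tcp_pos: [0.4985, 0.2114, 0.2064]
orientation: [0.002, 0.652, 0.759, -0.001]
wrist_force: [-0.9, 0.4, 0.2]
finger_gap: -0.0001
grip_force: 0.0
```

Run:
```python
from h import *
rel(98.5,(.540,.380,.10)); print(get_state()["tcp_pos"],np.round(get_state()["joint_pos"],2))
```

```text
t 8.475 rotvec [0.0014 0.0035 0.0033] shift after turn mm [160.6  66.  106.4]
[0.49845558 0.21144133 0.2063863 ] [ 0.25  0.26 -0.09  1.22 -0.    1.67]
```

arm_command(moves=[-1,40,17,0,0.001,0.003,0.003,-1,40,16,0,0,0,0,-1,40,17,0,0,0,0,-1,41,16,0,0,0,0,-1,0,0,50,0,0,0,-1,0,0,50,0,0,0,-1,0,0,15,0,0,0,-1,0,0,0,0,0,0])

```text
clock: 9.48
tcp_pos: [0.5402, 0.3798, 0.0908]
orientation: [-0.0, 0.655, 0.756, -0.001]
wrist_force: [1.1, -0.2, 1.1]
finger_gap: 0.0
grip_force: 0.0
```

Run:
```python
from h import *
rel(98.5,(.540,.380,.06))
C=cam("wrist"); im,d=read_camera("wrist"); s=get_state(); p=s["tcp_pos"]; print(p,s["wrist_force"],np.round(s["joint_pos"],2))
c8=R.from_euler("z",8.5,degrees=True).as_matrix()
for q in [(24,14,6),(24,-14,6),(-24,14,6),(-24,-14,6)]:
    cv2.circle(im,tuple(int(x) for x in w2pix(C,np.array([.519,.377,.055])+c8@np.array(q)/1e3)),2,(0,0,255),-1)
cv2.imwrite("pics/w4.png",im)
```

```text
t 9.475 rotvec [-0.0016  0.001  -0.0054] shift after turn mm [ 0.2 -0.2 30.8]
[0.54130115 0.38045393 0.09249142] [ 0.20023708 -0.78257662  0.80938736] [ 0.49  0.54  0.06  1.08 -0.    1.92]
```

View pics/w4.png

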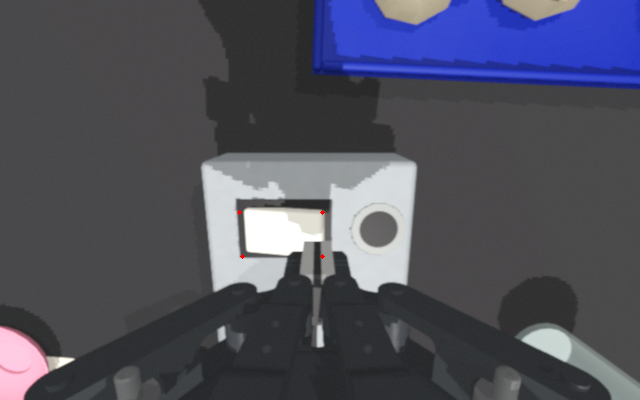

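The rocker spans (245–325, 207–257), and the tip is over its raised far (right) end, with the outlet at (378,229) clear. Pressing now.

arm_command(moves=[-1,0,0,15,0,0,0,-1,0,0,8,0,0,0,-1,0,0,4,0,0,0,-1,0,0,3,0,0,0,-1,0,0,3,0,0,0])

```text
clock: 10.15
tcp_pos: [0.5416, 0.3806, 0.0589]
orientation: [0.001, 0.655, 0.756, 0.001]
wrist_force: [1.7, 0.0, 2.3]
finger_gap: -0.0002
grip_force: 1.4
```

arm_command(moves=[-1,0,0,2,0,0,0,-1,0,0,2,0,0,0,-1,0,0,0,0,0,0])

```text
clock: 10.52
tcp_pos: [0.5418, 0.3807, 0.0563]
orientation: [0.001, 0.655, 0.756, 0.001]
wrist_force: [1.7, -1.4, 9.4]
finger_gap: -0.0001
grip_force: 4.9
```

arm_command(moves=[-1,0,0,3,0,0,0,-1,0,0,0,0,0,0])

```text
clock: 10.78
tcp_pos: [0.5419, 0.3808, 0.056]
orientation: [0.001, 0.655, 0.756, 0.002]
wrist_force: [-2.6, -3.4, 23.4]
finger_gap: 0.0002
grip_force: 10.9
```

arm_command(moves=[-1,0,0,-10,0,0,0,-1,0,0,-50,0,0,0,-1,0,0,-60,0,0,0,-1,-30,0,-10,0,0,0,-1,-30,0,0,0,0,0,-1,-30,0,0,0,0,0,-1,0,0,0,0,0,0])

```text
clock: 11.65
tcp_pos: [0.5529, 0.2895, 0.1807]
orientation: [-0.0, 0.656, 0.755, -0.001]
wrist_force: [0.6, 1.1, 0.6]
finger_gap: 0.0002
grip_force: 0.0
```

Run:
```python
from h import *
C=cam("wrist"); im,d=read_camera("wrist"); s=get_state(); print(s["clock"],s["tcp_pos"],np.round(s["joint_pos"],2))
c8=R.from_euler("z",8.5,degrees=True).as_matrix()
for c,l in [((.519,.377,.06),(-17,-10,0,10,17)),((.53,.3036,.06),(-9,0,9))]:
    for x in l:
        u,v=w2pix(C,np.array(c)+c8@np.array([x,0,0])/1e3); u,v=int(round(u)),int(round(v))
        print(x,(u,v),im[v,u],np.round(pix2w(C,u,v,np.median(d[v-1:v+2,u-1:u+2])),4)) if 0<u<640 and 0<v<400 else print("out",u,v)
C=cam("top"); im,d=read_camera("top"); cv2.imwrite("top3.png",im)
a=np.load("top.npz")["im"][185:235,150:215]; b=im[185:235,150:215]
cv2.imwrite("pics/rk.png",cv2.resize(np.hstack([a,b]),None,fx=6,fy=6,interpolation=cv2.INTER_CUBIC))
rel(81,(.5095,-.303,.175),2)
rel(98.5,(.5095,-.303,.175))
```

```text
11.7 [0.55290889 0.29060236 0.18076943] [0.36 0.43 0.09 1.23 0.   1.78]
-17 (270, 87) [195 205 207] [0.503 0.374 0.064]
-10 (279, 87) [195 206 207] [0.5097 0.3752 0.062 ]
0 (291, 87) [195 205 207] [0.519  0.3766 0.0602]
10 (304, 86) [195 206 208] [0.529  0.379  0.0581]
17 (312, 86) [195 205 208] [0.5353 0.38   0.0565]
-9 (283, 179) [253 255 255] [0.5207 0.3014 0.058 ]
0 (294, 178) [255 255 255] [0.5301 0.3041 0.0606]
9 (304, 178) [255 255 255] [0.5386 0.3056 0.0622]
t 11.75 rotvec [-7.000e-04  1.000e-04  1.501e-01] shift after turn mm [-593.8   50.1    5.8]
t 11.75 rotvec [-0.0013 -0.0001 -0.0053] shift after turn mm [-581.4 -130.8    5.8]
```

The rocker face slopes by -0.22 rad and its far point is at 56.5 mm, so it's fully on. The lamp rocker still slopes up, so it's off. Moving to the console.

arm_command(moves=[-1,0,0,0,0,0,0.15,-1,0,0,0,0,0,0.15,-1,-54,5,0,0,0,0,-1,-54,4,0,0,0,0,-1,-54,5,0,0,0,0,-1,-54,4,0,0,0,0,-1,-54,5,0,0,0,0,-1,-54,4,0,0,0,0])

```text
clock: 12.75
tcp_pos: [0.5296, -0.0334, 0.1812]
orientation: [-0.0, 0.76, 0.65, 0.0]
wrist_force: [0.2, 0.0, -0.6]
finger_gap: 0.0
grip_force: 0.0
```

arm_command(moves=[-1,-54,5,0,0,0,0,-1,-54,4,0,0,0,0,-1,-54,5,0,0,0,0,-1,-54,4,0,0,0,0,-1,-54,5,0,0,0,0,-1,0,0,0,0,0,0])

```text
clock: 13.5
tcp_pos: [0.5105, -0.3061, 0.1807]
orientation: [0.0, 0.761, 0.648, -0.0]
wrist_force: [-1.1, 0.5, -0.4]
finger_gap: 0.0001
grip_force: 0.0
```

Run:
```python
from h import *
C=cam("wrist"); im,d=read_camera("wrist"); s=get_state(); p=s["tcp_pos"]; print(s["clock"],p,np.round(s["joint_pos"],2),d.shape)
rel(81,(.5095,-.303,.075))
c8=R.from_euler("z",-9.2,degrees=True).as_matrix()
for q in [(11,30,0),(11,-30,0),(-11,30,0),(-11,-30,0)]:
    cv2.circle(im,tuple(int(x) for x in w2pix(C,np.array([.5095,-.303,.053])+c8@np.array(q)/1e3)),2,(0,0,255),-1)
cv2.imwrite("pics/w5.png",im)
```

```text
13.55 [ 0.5104037  -0.30390869  0.18065727] [-0.67  0.37  0.    1.2   0.    1.06] (400, 640)
t 13.55 rotvec [-0.0005 -0.0009 -0.0012] shift after turn mm [  0.8  -1.  105.7]
```

View pics/w5.png

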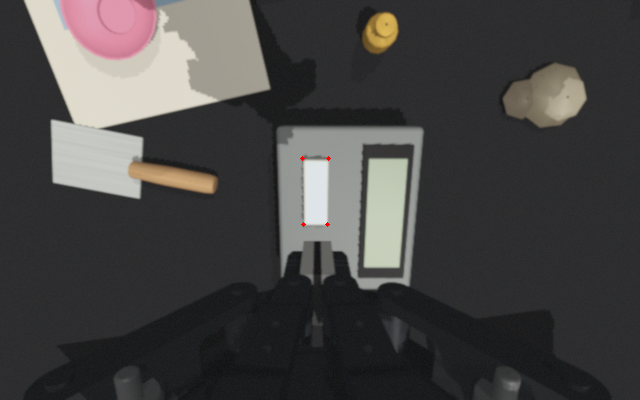

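The predicted corner marks fall exactly on the tare bar (303–328, 158–224), so its position is confirmed. Descending onto its centre.

arm_command(moves=[-1,1,-1,50,0,0,0,-1,0,0,45,0,0,0,-1,0,0,20,0,0,0,-1,0,0,6,0,0,0,-1,0,0,0,0,0,0])

```text
clock: 14.18
tcp_pos: [0.5101, -0.301, 0.0608]
orientation: [0.0, 0.76, 0.65, 0.0]
wrist_force: [0.2, 0.7, 0.6]
finger_gap: -0.0002
grip_force: 0.0
```

arm_command(moves=[-1,0,0,4,0,0,0,-1,0,0,4,0,0,0,-1,0,0,3,0,0,0,-1,0,0,2,0,0,0])

```text
clock: 14.68
tcp_pos: [0.5101, -0.3025, 0.048]
orientation: [0.001, 0.76, 0.65, 0.0]
wrist_force: [0.9, 1.2, 8.8]
finger_gap: -0.0001
grip_force: 5.0
```

arm_command(moves=[-1,0,0,1,0,0,0,-1,0,0,0,0,0,0,-1,0,0,0,0,0,0,-1,0,0,0,0,0,0,-1,0,0,0,0,0,0,-1,0,0,0,0,0,0,-1,0,0,0,0,0,0,-1,0,0,0,0,0,0])

```text
clock: 15.68
tcp_pos: [0.5101, -0.3025, 0.048]
orientation: [0.001, 0.76, 0.65, 0.0]
wrist_force: [-0.5, 2.2, 9.4]
finger_gap: 0.0002
grip_force: 4.7
```

arm_command(moves=[-1,0,0,-10,0,0,0,-1,0,0,-40,0,0,0,-1,0,0,-50,0,0,0,-1,-50,0,-30,0,0,0,-1,-50,0,0,0,0,0,-1,-50,0,0,0,0,0,-1,0,0,0,0,0,0,-1,0,0,0,0,0,0])

```text
clock: 16.68
tcp_pos: [0.4855, -0.4498, 0.1759]
orientation: [-0.001, 0.76, 0.649, 0.0]
wrist_force: [-0.2, -0.6, 0.2]
finger_gap: 0.0002
grip_force: 0.0
```

Run:
```python
from h import *
C=cam("top"); im,d=read_camera("top"); s=get_state(); print(s["clock"],s["tcp_pos"],s["wrist_force"])
z=np.load("top.npz")
for n,u,v in [("tare",444,214),("units",474,218)]: print(n,pix2w(C,u,v,np.median(d[v-2:v+3,u-2:u+3])),pix2w(C,u,v,np.median(z["d"][v-2:v+3,u-2:u+3])))
for r in recognise("top","lock_top")[:3]: print(r,pixz(C,*r["point"],.0595))
for n,x,y,h in [("main far",.536,.38,.0565),("main near",.502,.374,.064)]:
    u,v=np.round(w2pix(C,(x,y,h))).astype(int); print(n,pix2w(C,u,v,np.median(d[v-1:v+2,u-1:u+2])))
a=z["im"][110:300,120:510]; b=im[110:300,120:510]
cv2.imwrite("pics/end.png",cv2.resize(np.vstack([b,a]),None,fx=1.55,fy=1.55,interpolation=cv2.INTER_CUBIC))
```

```text
16.725 [ 0.48580062 -0.44920864  0.17612897] [-0.01811425 -0.01496043 -0.01628526]
tare [ 0.51127301 -0.30314789  0.05143516] [ 0.51123707 -0.30302436  0.05193641]
units [ 0.49972339 -0.37578625  0.0520508 ] [ 0.49974729 -0.37590547  0.05166457]
{'point': [390.5, 186.8], 'confidence': 0.31} [ 0.58105098 -0.1731118   0.0595    ]
main far [0.53632309 0.38000987 0.05584988]
main near [0.50339945 0.37533013 0.06099654]
```

View pics/end.png

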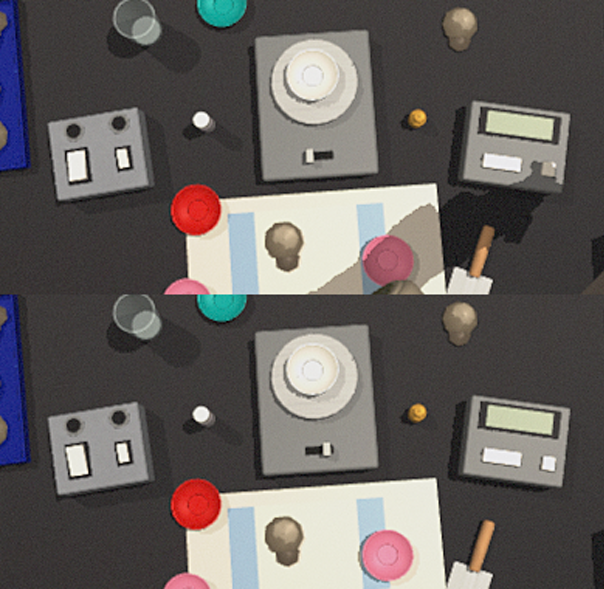

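Now (upper half) against the start (lower half): the tab is at the free end of its slot (309,156), the large rocker is over, and the tare bar is back up. The small rocker, units key, dish and bystanders are where they were.

```bash
python3 -c "
from workcell import *
print(hand_in())"
```

```text
the job is handed in; nothing more can be done
None
```

The job is done and handed in: transit lock pushed to its free-end stop, scale switched fully on, tare bar held fully down for about a second and released, and nothing else moved in the final camera check.

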